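Roll down the retaining bar of a plate frame

ROBOT

A 7-joint arm with a two-finger parallel gripper is mounted at the origin on a cart in front of the work surface, level with it; the furniture and walls round the work are solid. World frame = base frame: x ahead of the robot, y to its left, z up, the work surface at z = 0. Lengths are in m, angles in rad, forces in N, time in s.
With the tool pointing down it reaches from about 0.35 to 0.9 m from the base axis. Payload 8.1 kg.
Tool frame: the origin (TCP) lies midway between the tips of the shut fingers; the grasp point (between the pads) lies 19 mm behind it; z points along the fingers, y is the line along which they close (so a half turn about z gives the same grasp; the last joint's range is limited). The gripper opens to 92 mm and grips with 3 to 60 N. Pads are 19 mm wide; open, the fingers measure 130 mm over their backs; the gripper's body (75 mm by 190 mm) begins 47 mm behind the grasp point.
Start: joints at [-1.329, 0.434, 0.025, 1.573, -0.012, 1.134, -0.075], TCP at [0.211, 0.588, 0.227] pointing down, gripper open.
Joint ranges: [-2.62, 2.62], [-0.44, 2.09], [-1.27, 1.32], [0.08, 2.57], [-1.32, 4.46], [0.12, 2], [-2.74, 2.74]. Speed limits (rad/s): [2.22, 2.22, 3.01, 3.01, 3.14, 3.14, 3.14].

INTERFACE

Orientations are given as a rotation vector (axis times angle).
In Python, from cell import observe, get_image, camera_model, sign_off, recognise, silhouettes gives the robot as it stands.
- The arm moves only by the tool apply_moves, never from a script. Its argument "motion" is a list of rows, each an object of numbers: "x", "y", "z": the shift along the world's x, y, z in cm; "yaw": the turn about the world's z in degrees; "hand": the opening, from -1 (shut) to 1 (fully open), so that 0 is half open. In form: [{"x": .., "y": .., "z": .., "yaw": .., "hand": ..}, ...]. A call has 1 to 10 rows; each row is the pose to reach, as a shift and turn from the pose commanded when the call began; what a row does not reach only later rows make up. A row lasts 1/8 s, in which the tool goes at most 62.5 mm and 10.7 degrees, less where a joint would pass 70% of its speed; a pose out of reach is approached as far as the arm can. A call with a gripper value outside its range is refused whole. The fingers move at their own pace and stop on an object; "newtons" is the grip in N (left out, the last holds). Time passes only in rows, so rows that repeat a pose let the fingers close. It gives the time, the measured TCP pose, the force, the opening and the grip force at its end, in the units of the state.
- observe(): the state, without advancing time (a new reading comes with each control period).
- get_image(name): name is "side" or "top"; returns the picture (400x640x3 uint8, blue, green, red); there is no depth.
- camera_model(name): a dict with "camera_matrix" (3x3 intrinsics, pixels), "T" (4x4, takes a point from camera to world coordinates). Camera axes: x right, y up, looking along -z (the intrinsics and any distortion apply to the point x, -y, -z); pixel columns grow to the right and rows downward; lengths in m; the calibration is good to about 2 mm. A picture is of the moment at which its call begins. camera_model takes no time and is no camera call.
- sign_off(): hands the job in; it is judged then, once.
Trained networks look in the newest picture that a camera, given by its name, has taken for a name from the list of things; names that differ only in an ending like _2 or _b are one class to them, and where a whole thing is asked for, a point or a joint stands for the part that bears it (a point fixed in the world has none). Each returns a list of dicts, best first, with "p" (0 to 1); they miss things now and then, are a little off and sometimes report something else, mostly with a low value. They report only what shows in the picture. A call takes as long as a camera call.
- recognise(query, camera): "rect" ([left, top, right, bottom] in pixels, round what is visible of it).
- silhouettes(query, camera): "mask" (400x640 bool, what is visible of it) and "rect" ([left, top, right, bottom] in pixels, round what is visible of it).
The state is a dict: "clock": time; "joints": joint angles; "dq": joint speeds; "joint_efforts": joint torques, N m; "position": TCP position; "ee_rot": TCP orientation; "force": force on the tool from outside, world axes, zero at the start; "ft_torque": the same for the moment, N m; "width": opening from 0.0 (shut) to 1.0 (fully open); "gripper_force": force on a finger pad.
Only numpy, scipy, OpenCV 4.12 (cv2) and the standard library are available. Lean on these libraries where they do the work, as an engineer would, in place of code of your own. Each camera call takes 0.05 s, during which the arm holds its last target. There are 200 camera calls.

TASK

The five-link steel retaining bar along the front edge of the glass plate frame is standing proud. Take the hand roller by its handle and roll its wheel firmly along the bar until all five links are pressed fully home; touch the frame with the roller only, not with the gripper. Then set the roller gently back, standing upright on the middle of its rest, and leave the other things on the table where they are.

Things in the scene. Friction and masses are not known exactly. Their poses are not given: they have to be found in the camera images.
- frame: Flat aluminium frame fixed to the table: base plate 110 (x) x 300 (y) x 12 mm, carrying a glass plate (top at 17 mm). Along its front (-x) edge, at x = -34 mm in the frame, runs the retaining bar between two low channel walls (26 mm wide over the walls, tops at 19 mm). Origin: centre of the underside; z up.
- bar_left (a point): Centre of the top face of the fixed end block at the bar's +y end, 108 mm from the bar's middle. The block is 26 (x) x 36 (y) mm, its top 22 mm above the table, flush with the seated links. Axes as the frame's: y runs along the bar.
- bar_mid (a point): Middle of the bar line, 22 mm above the table. The bar is five separate steel links in a row along y, each 34 mm long and 16 mm wide, at 36 mm pitch; their tops stand up to 28 mm above the table when proud and 22 mm when fully home.
- bar_right (a point): Centre of the top face of the like end block at the bar's -y end, also 22 mm above the table and 108 mm from the bar's middle. Axes as the frame's.
- roller_grip (a point): Centre of the upright black handle (32 x 32 mm section, 60 mm high) of the hand roller: 128 mm tall, about 0.4 kg, upright on its rest at the start. This point is 92 mm above the lowest point of the wheel, which sits straight below. Axes: x along the wheel's axle, y the direction in which it rolls (either way), z up.
- wheel (a joint): Turn of the roller's rubber-covered wheel (diameter 48, 34 mm wide) about its axle, rad, free and endless. It sits in an aluminium fork 56 (x) x 44 (y) mm, whose top is 30 mm below the handle's centre; the flat feet of the fork's two cheeks, 19 to 28 mm either side of the middle, are 8 mm above the wheel's lowest point.
- rest: Roller's rest, fixed to the table: base plate 100 (x) x 90 (y) x 6 mm with two parallel grey rails along y, each 18 mm wide, tops 20 mm above the table, 46 mm apart. The roller stands with its fork's feet on the rails and its wheel hanging in the gap, axle along x; its handle's centre is then 104 mm above the table. Origin: centre of the underside; z up.
- rest_top (a point): Centre of the rest between its rails, at the height of the rails' tops (20 mm above the table).
- beaker_1_c (a point): Glass beaker, 60 mm wide, 71 mm high: loose bystander, not to be disturbed. Point on its middle, 35 mm above its underside.
- hexkey_set_c (a point): Open green plastic hex-key holder, 24 x 80 x 16 mm: loose bystander, not to be disturbed. Point on its middle, 8 mm above its underside.
- resist_bottle_c (a point): Brown bottle with a black cap, diameter 60, 124 mm high: loose bystander, not to be disturbed. Point on its middle, 62 mm above its underside.
- parts_box_1_c (a point): Small box with a white lid, 42 x 62 x 28 mm: loose bystander, not to be disturbed. Point on its middle, 14 mm above its underside.
- link_1 (a joint): Depth to which link 1 of the bar (counted from the frame's +y end; centre +72 mm along y from the bar's middle) is pressed: 0 = fully proud (top 28 mm above the table), 0.006 m = fully home (top 22 mm). It slides straight down against about 8 N of friction and stays where it is left.
- link_2 (a joint): Depth to which link 2 of the bar (counted from the frame's +y end; centre +36 mm along y from the bar's middle) is pressed: 0 = fully proud (top 28 mm above the table), 0.006 m = fully home (top 22 mm). It slides straight down against about 8 N of friction and stays where it is left.
- link_3 (a joint): Depth to which link 3 of the bar (counted from the frame's +y end; centre +0 mm along y from the bar's middle) is pressed: 0 = fully proud (top 28 mm above the table), 0.006 m = fully home (top 22 mm). It slides straight down against about 8 N of friction and stays where it is left.
- link_4 (a joint): Depth to which link 4 of the bar (counted from the frame's +y end; centre -36 mm along y from the bar's middle) is pressed: 0 = fully proud (top 28 mm above the table), 0.006 m = fully home (top 22 mm). It slides straight down against about 8 N of friction and stays where it is left.
- link_5 (a joint): Depth to which link 5 of the bar (counted from the frame's +y end; centre -72 mm along y from the bar's middle) is pressed: 0 = fully proud (top 28 mm above the table), 0.006 m = fully home (top 22 mm). It slides straight down against about 8 N of friction and stays where it is left.

How it is judged:
By the outcome, as a careful person would: the job done as asked, in the order asked, and still so for the second after the job is handed in, with the robot touching nothing.
It also fails if it takes over 54 s, if anything falls off the work surface, if the arm or the gripper's body presses on something with over 40 N, if the wrist force passes 120 N, or if a joint passes its speed limit or range.

## Working session

There is one attempt and no reset: what is moved stays moved. The work goes in short steps, Python scripts to look and compute and a tool call to move; the robot and the scene stay as the last step left them, time stands still between calls to the robot, and variables do not carry over. Pictures are saved under pics/ and viewed, at most 10 in all, crops included, and the job is handed in when it is done.

Besides the shell and the picture viewer there is one more tool, called by a JSON object that holds its "api" and its "payload". apply_moves: Moves the arm, as the interface text tells. Its arguments: {"type":"object","properties":{"motion":{"type":"array","items":{"type":"object","properties":{"x":{"type":"number"},"y":{"type":"number"},"z":{"type":"number"},"yaw":{"type":"number"},"hand":{"type":"number"}}}},"newtons":{"type":"number"}},"required":["motion"]}

```bash
mkdir -p pics; python3 - <<'E'
from cell import *
import cv2,numpy as np
np.set_printoptions(precision=4,suppress=True)
for c in("top","side"):
    cv2.imwrite(f"pics/{c}0.png",get_image(c)); m=camera_model(c); print(c,m)
    for q in("frame","rest","roller_grip","beaker_1_c","hexkey_set_c","resist_bottle_c","parts_box_1_c"):
        print(q,[(np.round(d["rect"]).tolist(),round(d["p"],2)) for d in recognise(q,c)[:2]])
s=observe();print(s)
E
```

```text
top {'camera_matrix': array([[484.7217,   0.    , 317.6923],
       [  0.    , 484.7217, 196.2514],
       [  0.    ,   0.    ,   1.    ]]), 'T': array([[ 0.0161,  0.9803, -0.1966,  0.2319],
       [-0.9998,  0.0173,  0.0046, -0.074 ],
       [ 0.0079,  0.1965,  0.9805,  1.4124],
       [ 0.    ,  0.    ,  0.    ,  1.    ]])}
frame [([302.0, 168.0, 406.0, 216.0], 0.64)]
rest [([191.0, 175.0, 230.0, 216.0], 0.74)]
roller_grip [([195.0, 176.0, 222.0, 205.0], 0.55)]
beaker_1_c [([183.0, 138.0, 206.0, 162.0], 0.72)]
hexkey_set_c [([218.0, 240.0, 246.0, 252.0], 0.76)]
resist_bottle_c [([430.0, 145.0, 455.0, 177.0], 0.83), ([301.0, 169.0, 406.0, 214.0], 0.54)]
parts_box_1_c [([269.0, 138.0, 291.0, 158.0], 0.89), ([302.0, 167.0, 406.0, 216.0], 0.71)]
side {'camera_matrix': array([[447.0701,   0.    , 312.7101],
       [  0.    , 447.0701, 202.2004],
       [  0.    ,   0.    ,   1.    ]]), 'T': array([[ 0.861 ,  0.2752, -0.4276, -0.0689],
       [-0.5084,  0.4809, -0.7143, -1.0328],
       [ 0.0091,  0.8324,  0.554 ,  0.8575],
       [ 0.    ,  0.    ,  0.    ,  1.    ]])}
frame [([298.0, 2
[... 183 characters left out ...]
54.0, 303.0, 179.0], 0.87)]
hexkey_set_c []
resist_bottle_c [([407.0, 251.0, 434.0, 301.0], 0.58), ([299.0, 217.0, 391.0, 286.0], 0.31)]
parts_box_1_c [([329.0, 192.0, 344.0, 208.0], 0.58)]
{'clock': 0.8, 'joints': array([-1.3286,  0.4345,  0.025 ,  1.5732, -0.0116,  1.134 , -0.0751]), 'dq': array([-0.0005,  0.0002,  0.0008,  0.0021,  0.0007,  0.0005, -0.0011]), 'joint_efforts': array([  0.0008, -66.7592,   0.9841, -31.4798,  -0.0606,   0.0326,
         0.    ]), 'position': array([0.2113, 0.5882, 0.2267]), 'ee_rot': array([0.5389, 3.095 , 0.    ]), 'force': array([ 0.6722, -0.4502, -0.0531]), 'ft_torque': array([-0.0244,  0.0063,  0.0348]), 'gripper_force': 0.0, 'width': 0.9955557917147393}
```

View pics/top0.png

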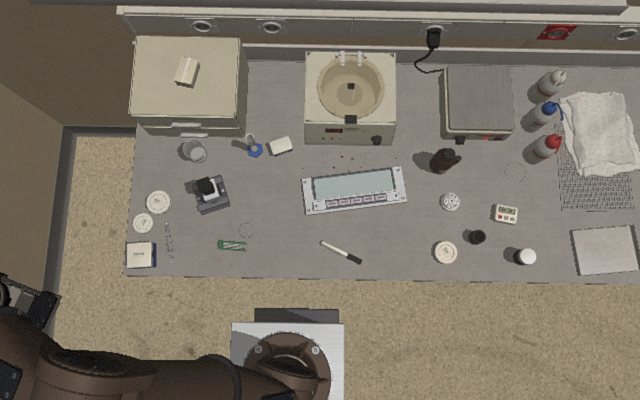

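View pics/side0.png

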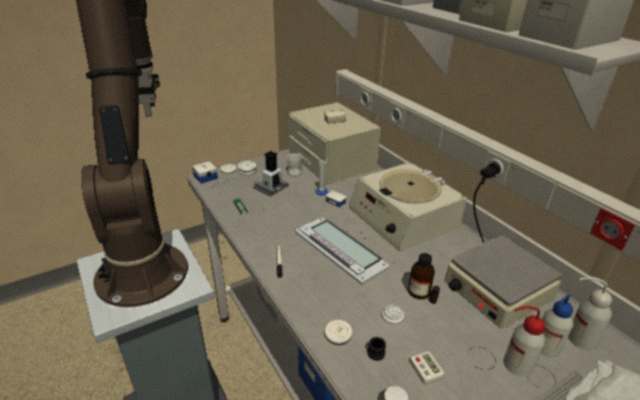

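The top picture shows the frame at about (355,190), tilted by about 5°, and the roller on its rest at (210,190), tilted by about 15°. The side picture shows the same two things at (343,248) and (270,175). Next I fit poses to the masks.

```bash
cat > h.py <<'E'
from cell import *
import cv2,numpy as np
from scipy.optimize import minimize
np.set_printoptions(precision=4,suppress=True)
def proj(c,P):
    m=camera_model(c);T=np.linalg.inv(m["T"]);p=np.atleast_2d(P)@T[:3,:3].T+T[:3,3]
    p=p*[1,-1,-1];q=p@m["camera_matrix"].T;return q[:,:2]/q[:,2:]
def box(lx,ly,z0,z1,cx=0,cy=0):
    return np.array([[cx+a*lx/2,cy+b*ly/2,z] for a in(-1,1) for b in(-1,1) for z in(z0,z1)])
def place(P,x,y,t):
    c,s=np.cos(t),np.sin(t);return np.c_[x+c*P[:,0]-s*P[:,1],y+s*P[:,0]+c*P[:,1],P[:,2]]
MOD={"frame":[box(.11,.3,0,.012),box(.09,.26,.012,.018)],
 "rest":[box(.1,.09,0,.006),box(.018,.09,0,.02,-.032),box(.018,.09,0,.02,.032)],
 "roller_grip":[box(.032,.032,.074,.134),box(.056,.044,.02,.074)]}
S=4
def render(c,parts,p,off):
    im=np.zeros((400*S,640*S),np.uint8)
    for b in parts:
        q=(proj(c,place(b,*p))+off+.5)*S
        cv2.fillConvexPoly(im,cv2.convexHull(np.round(q).astype(np.int32)),1)
    return cv2.resize(im.astype(np.float32),(640,400),interpolation=cv2.INTER_AREA)
def masks(q,cams=("top","side")):
    o={}
    for c in cams:
        r=silhouettes(q,c)
        if r:o[c]=r[0]["mask"].astype(np.float32)
    return o
def fit(q,ms,x0,extra=[]):
    def cost(p):
        e=0
        for c,m in ms.items():
            r=render(c,MOD[q]+extra,p[:3],0); e+=1-np.minimum(r,m).sum()/np.maximum(r,m).sum()
        return e
    best=None
    for d in(-.1,0,.1):
        r=minimize(cost,np.array(x0)+[0,0,d],method="Nelder-Mead",options=dict(initial_simplex=np.array(x0)+[0,0,d]+np.array([[0,0,0],[.02,0,0],[0,.02,0],[0,0,.1]]),maxiter=150))
        if best is None or r.fun<best.fun:best=r
    return best
def ray(c,u,v,z):
    m=camera_model(c);d=np.linalg.inv(m["camera_matrix"])@[u,v,1];d=m["T"][:3,:3]@(d*[1,-1,-1]);o=m["T"][:3,3]
    return o+d*(z-o[2])/d[2]
E
python3 - <<'E'
from h import *
for c in("top","side"):get_image(c)
fx=ray("top",354,192,.015);rx=ray("top",207,190,.1);print(fx,rx)
for q,x in(("frame",fx),("rest",ray("top",211,195,.01)),("roller_grip",rx)):
    ms=masks(q)
    for cs in(["top","side"],["top"],["side"]):
        mm={c:ms[c] for c in cs if c in ms}
        if not mm: continue
        r=fit(q,mm,[x[0],x[1],.07 if q=="frame" else .25],MOD["roller_grip"] if q=="rest" and 0 else []);print(q,cs,list(mm),r.x[:2],np.degrees(r.x[2]),r.fun)
for n,(u,v,z) in dict(beaker=(195,150,.035),hexk=(232,246,.01),bottle=(443,161,.06),pbox=(280,146,.028)).items(): print(n,ray("top",u,v,z))
a=cv2.imread("pics/top0.png");b=cv2.imread("pics/side0.png")
o=np.hstack([cv2.resize(a[160:225,175:255],(400,325),interpolation=3),cv2.resize(b[140:210,240:310],(325,325),interpolation=3)])
f=cv2.resize(a[160:220,295:412],(725,372),interpolation=3)[:270];
cv2.imwrite("pics/crop.png",np.vstack([o,f]))
E
```

```text
[ 0.5268 -0.1874  0.015 ] [0.5073 0.2259 0.1   ]
frame ['top', 'side'] ['top', 'side'] [ 0.5339 -0.1853] 8.332171085543562 0.06481349468231201
frame ['top'] ['top'] [ 0.5345 -0.1864] 8.516898499809802 0.020266830921173096
frame ['side'] ['side'] [ 0.534  -0.1846] 8.431277284431248 0.03954404592514038
rest ['top', 'side'] ['top', 'side'] [0.5116 0.2362] 18.674986291609137 0.9111729264259338
rest ['top'] ['top'] [0.513  0.2365] 19.17278068937074 0.5021074414253235
rest ['side'] ['side'] [0.5109 0.2366] 16.38847319430897 0.4043845534324646
roller_grip ['top', 'side'] ['top', 'side'] [0.5156 0.2307] 20.594346425240193 0.18655240535736084
roller_grip ['top'] ['top'] [0.5167 0.2303] 22.092523920083295 0.06814640760421753
roller_grip ['side'] ['side'] [0.5148 0.2332] 16.95195201475557 0.07256895303726196
beaker [0.6408 0.2835 0.035 ]
hexk [0.3623 0.1644 0.01  ]
bottle [ 0.6135 -0.4413  0.06  ]
pbox [0.6599 0.034  0.028 ]
```

View pics/crop.png

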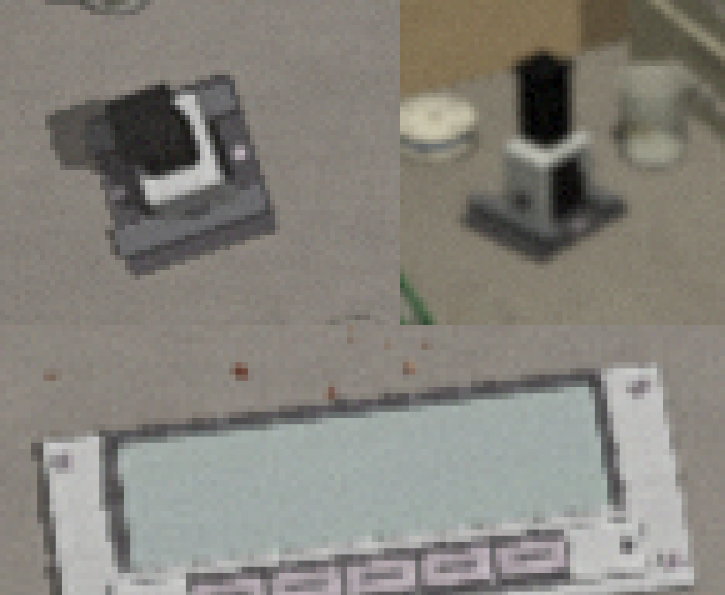

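```bash
python3 - <<'E'
from h import *
P=MOD["roller_grip"]
hull=lambda c,p:(render(c,P,p,0)>.5).astype(np.float32)
mr=masks("rest");mg=masks("roller_grip")
for c in mr: print(c,mr[c].sum(),mg[c].sum(),(mr[c]*mg[c]).sum())
def cost(p,cs):
    e=0
    for c in cs:
        r=np.maximum(render(c,MOD["rest"]+P,p,0),0); m=np.maximum(mr[c],mg[c]); e+=1-np.minimum(r,m).sum()/np.maximum(r,m).sum()
    return e
for cs in(["top","side"],["top"],["side"]):
    r=minimize(cost,[.513,.234,.32],(cs,),method="Nelder-Mead",options=dict(initial_simplex=np.array([.513,.234,.32])+np.array([[0,0,0],[.015,0,0],[0,.015,0],[0,0,.1]])))
    print(cs,r.x,np.degrees(r.x[2]),r.fun)
# black handle top via dark pixels
E
```

```text
top 525.0 464.0 0.0
side 283.0 537.0 5.0
['top', 'side'] [0.5146 0.2369 0.3133] 17.94849728820685 0.19517189264297485
['top'] [0.5147 0.2373 0.3304] 18.930169752446 0.09666627645492554
['side'] [0.5144 0.2379 0.3058] 17.518442079096733 0.09890031814575195
```

{"api": "apply_moves", "payload": {"motion": [{"x": 3,"y": -4,"z": 0,"yaw": 4},{"x": 7,"y": -8,"z": 0,"yaw": 8},{"x": 11,"y": -13,"z": 0,"yaw": 13},{"x": 15,"y": -18,"z": 0,"yaw": 19},{"x": 19,"y": -22.5,"z": 0,"yaw": 25},{"x": 23,"y": -27,"z": 0,"yaw": 30},{"x": 27,"y": -31.5,"z": 0,"yaw": 35},{"x": 30.4,"y": -35.6,"z": 0,"yaw": 38},{"x": 30.4,"y": -35.6,"z": 0,"yaw": 38},{"x": 30.4,"y": -35.6,"z": 0,"yaw": 38}], "newtons": 50}}

```text
schema error: expected keys x, y, z, yaw, hand
```

{"api": "apply_moves", "payload": {"motion": [{"x": 3,"y": -4,"z": 0,"yaw": 4,"hand": 1},{"x": 7,"y": -8,"z": 0,"yaw": 8,"hand": 1},{"x": 11,"y": -13,"z": 0,"yaw": 13,"hand": 1},{"x": 15,"y": -18,"z": 0,"yaw": 19,"hand": 1},{"x": 19,"y": -22.5,"z": 0,"yaw": 25,"hand": 1},{"x": 23,"y": -27,"z": 0,"yaw": 30,"hand": 1},{"x": 27,"y": -31.5,"z": 0,"yaw": 35,"hand": 1},{"x": 30.4,"y": -35.6,"z": 0,"yaw": 38,"hand": 1},{"x": 30.4,"y": -35.6,"z": 0,"yaw": 38,"hand": 1},{"x": 30.4,"y": -35.6,"z": 0,"yaw": 38,"hand": 1}], "newtons": 50}}

```text
clock: 2.65
position: [0.5149, 0.2327, 0.2267]
ee_rot: [0.497, -3.102, -0.001]
force: [0.1, 0.8, -0.1]
width: 1.001
gripper_force: 0.0
```

```bash
python3 - <<'E'
from h import *
s=observe();print(s["clock"],s["position"],s["ee_rot"],s["joints"])
a=get_image("top");b=get_image("side")
for c,im in(("top",a),("side",b)):
    # draw model fits
    for q,p,col in(("roller_grip",[.5156,.231,.34],(0,0,255)),("rest",[.5146,.237,.313],(0,255,0))):
        pass
def dr(im,c,x0,y0,w,h,S):
    o=cv2.resize(im[y0:y0+h,x0:x0+w],(w*S,h*S),interpolation=3)
    for q,p,col in(("roller_grip",[.5156,.231,.34],(0,0,255)),("rest",[.5146,.237,.313],(0,255,0))):
        for bx in MOD[q]:
            P=(proj(c,place(bx,*p))+.5-[x0,y0])*S
            for i in range(8):
                for j in(1,2,4):
                    if not i&j: cv2.line(o,tuple(map(int,P[i])),tuple(map(int,P[i|j])),col,1)
    return o
a0=cv2.imread("pics/top0.png");b0=cv2.imread("pics/side0.png")
o=np.hstack([dr(a0,"top",180,165,60,60,6),dr(b0,"side",240,145,60,60,6)])
p=np.hstack([cv2.resize(a[140:240,150:270],(360,200)),cv2.resize(b[80:220,220:340],(360,200))])
cv2.imwrite("pics/ov.png",np.vstack([o,p]))
E
```

```text
2.65 [0.5149 0.2327 0.2267] [ 0.4971 -3.1017 -0.001 ] [-0.557   0.337   0.0513  1.7249 -0.02    1.0803  1.3894]
```

View pics/ov.png

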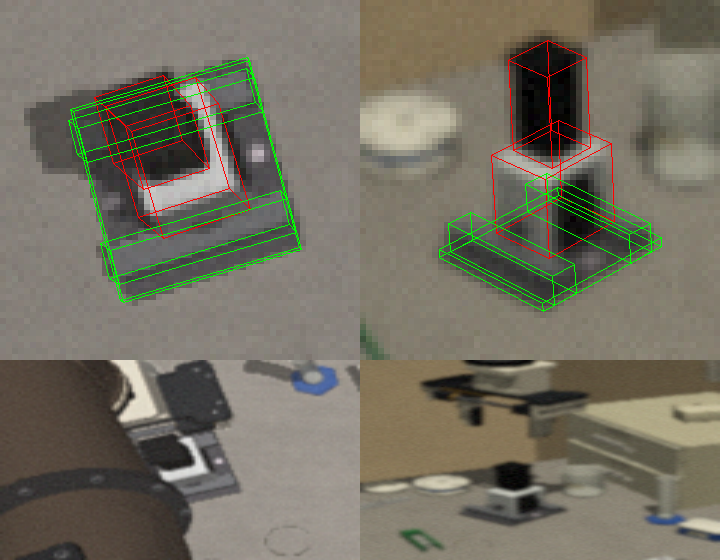

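The overlay shows the fitted models on the roller (handle in the top view at crop (150,130)) and on the rest to within 2–3 mm. The open gripper hangs above the handle, so I lower it and grip.

{"api": "apply_moves", "payload": {"motion": [{"x": 0,"y": 0,"z": -4,"yaw": 0,"hand": 1},{"x": 0,"y": 0,"z": -8,"yaw": 0,"hand": 1},{"x": 0,"y": 0,"z": -11,"yaw": 0,"hand": 1},{"x": 0,"y": 0,"z": -13,"yaw": 0,"hand": 1},{"x": 0,"y": 0,"z": -14,"yaw": 0,"hand": 1},{"x": 0,"y": 0,"z": -14,"yaw": 0,"hand": 1}]}}

```text
clock: 3.5
position: [0.5147, 0.2329, 0.0865]
ee_rot: [0.5, -3.101, -0.0]
force: [-0.4, -0.1, 0.1]
width: 1.0
gripper_force: 0.0
```

{"api": "apply_moves", "payload": {"motion": [{"x": 0,"y": 0,"z": 0,"yaw": 0,"hand": -0.2},{"x": 0,"y": 0,"z": 0,"yaw": 0,"hand": -0.3},{"x": 0,"y": 0,"z": 0,"yaw": 0,"hand": -1},{"x": 0,"y": 0,"z": 0,"yaw": 0,"hand": -1},{"x": 0,"y": 0,"z": 0,"yaw": 0,"hand": -1},{"x": 0,"y": 0,"z": 0,"yaw": 0,"hand": -1},{"x": 0,"y": 0,"z": 0,"yaw": 0,"hand": -1},{"x": 0,"y": 0,"z": 0,"yaw": 0,"hand": -1}], "newtons": 55}}

```text
clock: 4.5
position: [0.5153, 0.2319, 0.0867]
ee_rot: [0.498, -3.102, 0.0]
force: [0.4, -1.1, 0.2]
width: 0.344
gripper_force: 54.8
```

{"api": "apply_moves", "payload": {"motion": [{"x": 0,"y": 0,"z": 1.5,"yaw": 0,"hand": -1},{"x": 0,"y": 0,"z": 4,"yaw": 0,"hand": -1},{"x": 0,"y": 0,"z": 7,"yaw": 0,"hand": -1},{"x": 0,"y": -1,"z": 8,"yaw": 0,"hand": -1},{"x": 0,"y": -3,"z": 8,"yaw": 0,"hand": -1},{"x": 0,"y": -7,"z": 8,"yaw": -1,"hand": -1},{"x": -0.5,"y": -11,"z": 8,"yaw": -3,"hand": -1},{"x": -1,"y": -15,"z": 8,"yaw": -5,"hand": -1},{"x": -1.5,"y": -19,"z": 8,"yaw": -7,"hand": -1},{"x": -2,"y": -23,"z": 8,"yaw": -9,"hand": -1}]}}

```text
clock: 5.75
position: [0.4935, -0.0008, 0.1655]
ee_rot: [0.249, -3.129, 0.001]
force: [0.6, -0.2, -4.5]
width: 0.343
gripper_force: 54.8
```

{"api": "apply_moves", "payload": {"motion": [{"x": -0.3,"y": -4,"z": 0,"yaw": -0.8,"hand": -1},{"x": -0.5,"y": -8,"z": 0,"yaw": -0.8,"hand": -1},{"x": -0.6,"y": -10.5,"z": 0,"yaw": -0.8,"hand": -1},{"x": -0.6,"y": -11.4,"z": 0,"yaw": -0.8,"hand": -1},{"x": -0.6,"y": -11.4,"z": 0,"yaw": -0.8,"hand": -1},{"x": -0.6,"y": -11.4,"z": 0,"yaw": -0.8,"hand": -1}]}}

```text
clock: 6.5
position: [0.4891, -0.1106, 0.1664]
ee_rot: [0.233, -3.132, -0.001]
force: [-0.3, -0.4, -4.2]
width: 0.342
gripper_force: 54.8
```

```bash
python3 - <<'E'
from h import *
s=observe();print(s["clock"],s["position"],s["ee_rot"],s["force"],s["ft_torque"])
a=get_image("top");b=get_image("side")
def dr(im,c,x0,y0,w,h,S,shift):
    o=cv2.resize(im[y0:y0+h,x0:x0+w],(w*S,h*S),interpolation=3)
    z=s["position"][2]-.0867
    L=[(bx+[0,0,z],[*s["position"][:2],np.radians(8.4)],(0,0,255)) for bx in MOD["roller_grip"]]
    F=[.5342,-.1855,np.radians(8.4)]
    L+=[(bx,F,(0,255,0)) for bx in [box(.11,.3,0,.012)]+[box(.016,.034,.022,.028,-.034,k*.036) for k in(-2,-1,0,1,2)]]
    for bx,p,col in L:
            P=(proj(c,place(bx,*p))+.5-[x0,y0])*S
            for i in range(8):
                for j in(1,2,4):
                    if not i&j: cv2.line(o,tuple(map(int,P[i])),tuple(map(int,P[i|j])),col,1)
    return o
cv2.imwrite("pics/ov2.png",np.hstack([dr(a,"top",290,130,125,110,3,0),dr(b,"side",285,160,130,110,3,0)]))
E
```

```text
6.5 [ 0.4891 -0.1106  0.1664] [ 0.2333 -3.1323 -0.0011] [-0.2723 -0.4185 -4.2312] [ 0.0985 -0.0332 -0.0144]
```

View pics/ov2.png

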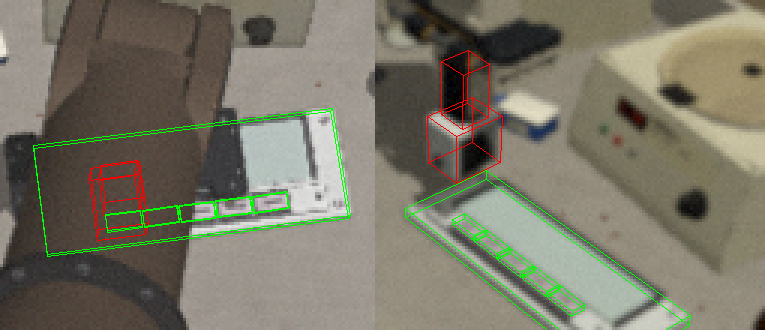

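The overlay matches: the models lie on the frame and links (side crop about (515,265)) and on the held roller (465,120). Next I press on link 1.

{"api": "apply_moves", "payload": {"motion": [{"x": 0,"y": 0,"z": -2.5,"yaw": 0,"hand": -1},{"x": 0,"y": 0,"z": -5,"yaw": 0,"hand": -1},{"x": 0,"y": 0,"z": -6.1,"yaw": 0,"hand": -1},{"x": 0,"y": 0,"z": -6.5,"yaw": 0,"hand": -1},{"x": 0,"y": 0,"z": -6.8,"yaw": 0,"hand": -1},{"x": 0,"y": 0,"z": -7.0,"yaw": 0,"hand": -1},{"x": 0,"y": 0,"z": -7.1,"yaw": 0,"hand": -1},{"x": 0,"y": 0,"z": -7.1,"yaw": 0,"hand": -1}], "newtons": 60}}

```text
clock: 7.6
position: [0.4896, -0.112, 0.0964]
ee_rot: [-0.231, 3.132, -0.0]
force: [-2.9, -0.1, 6.2]
width: 0.345
gripper_force: 59.8
```

{"api": "apply_moves", "payload": {"motion": [{"x": 0,"y": 0,"z": -0.1,"yaw": 0,"hand": -1},{"x": 0,"y": 0,"z": -0.2,"yaw": 0,"hand": -1},{"x": 0,"y": 0,"z": -0.2,"yaw": 0,"hand": -1}]}}

```text
clock: 7.98
position: [0.4901, -0.1125, 0.0959]
ee_rot: [-0.23, 3.131, -0.001]
force: [-7.9, -0.6, 27.7]
width: 0.348
gripper_force: 59.8
```

{"api": "apply_moves", "payload": {"motion": [{"x": 0.1,"y": -0.7,"z": 0,"yaw": 0,"hand": -1},{"x": 0.2,"y": -1.4,"z": 0,"yaw": 0,"hand": -1},{"x": 0.3,"y": -2.1,"z": 0,"yaw": 0,"hand": -1},{"x": 0.4,"y": -2.8,"z": 0,"yaw": 0,"hand": -1},{"x": 0.5,"y": -3.5,"z": 0,"yaw": 0,"hand": -1},{"x": 0.6,"y": -4.2,"z": 0,"yaw": 0,"hand": -1}]}}

```text
clock: 8.72
position: [0.4967, -0.1547, 0.0961]
ee_rot: [-0.23, 3.13, -0.001]
force: [-6.7, -0.3, 23.7]
width: 0.345
gripper_force: 59.8
```

{"api": "apply_moves", "payload": {"motion": [{"x": 0.1,"y": -0.7,"z": 0,"yaw": 0,"hand": -1},{"x": 0.2,"y": -1.4,"z": 0,"yaw": 0,"hand": -1},{"x": 0.3,"y": -2.1,"z": 0,"yaw": 0,"hand": -1},{"x": 0.4,"y": -2.8,"z": 0,"yaw": 0,"hand": -1},{"x": 0.5,"y": -3.5,"z": 0,"yaw": 0,"hand": -1},{"x": 0.6,"y": -4.2,"z": 0,"yaw": 0,"hand": -1},{"x": 0.7,"y": -4.9,"z": 0,"yaw": 0,"hand": -1},{"x": 0.8,"y": -5.6,"z": 0,"yaw": 0,"hand": -1},{"x": 0.9,"y": -6.3,"z": 0,"yaw": 0,"hand": -1},{"x": 1.0,"y": -7.0,"z": 0,"yaw": 0,"hand": -1}]}}

```text
clock: 9.98
position: [0.5077, -0.2249, 0.0962]
ee_rot: [-0.231, 3.128, -0.003]
force: [-1.8, 0.8, 18.9]
width: 0.35
gripper_force: 59.8
```

{"api": "apply_moves", "payload": {"motion": [{"x": 0.1,"y": -0.7,"z": 0,"yaw": 0,"hand": -1},{"x": 0.2,"y": -1.4,"z": 0,"yaw": 0,"hand": -1},{"x": 0.3,"y": -2.1,"z": 0,"yaw": 0,"hand": -1},{"x": 0.4,"y": -2.8,"z": 0,"yaw": 0,"hand": -1},{"x": 0.5,"y": -3.5,"z": 0,"yaw": 0,"hand": -1},{"x": 0.6,"y": -4.2,"z": 0,"yaw": 0,"hand": -1},{"x": 0.7,"y": -4.9,"z": 0,"yaw": 0,"hand": -1},{"x": 0.7,"y": -4.9,"z": 0,"yaw": 0,"hand": -1}]}}

```text
clock: 10.98
position: [0.5154, -0.2747, 0.0962]
ee_rot: [-0.23, 3.127, -0.005]
force: [0.1, -1.0, 14.1]
width: 0.347
gripper_force: 59.8
```

{"api": "apply_moves", "payload": {"motion": [{"x": -0.1,"y": 0,"z": -0.1,"yaw": 0,"hand": -1},{"x": -0.2,"y": 0.2,"z": -0.15,"yaw": 0,"hand": -1},{"x": -0.3,"y": 1.1,"z": -0.15,"yaw": 0,"hand": -1},{"x": -0.45,"y": 2.0,"z": -0.15,"yaw": 0,"hand": -1},{"x": -0.55,"y": 2.8,"z": -0.15,"yaw": 0,"hand": -1},{"x": -0.7,"y": 3.6,"z": -0.15,"yaw": 0,"hand": -1},{"x": -0.8,"y": 4.4,"z": -0.15,"yaw": 0,"hand": -1},{"x": -0.9,"y": 5.2,"z": -0.15,"yaw": 0,"hand": -1}]}}

```text
clock: 11.98
position: [0.5072, -0.2228, 0.096]
ee_rot: [-0.23, 3.124, -0.007]
force: [-1.7, -2.0, 28.4]
width: 0.347
gripper_force: 59.8
```

{"api": "apply_moves", "payload": {"motion": [{"x": -0.1,"y": 0.8,"z": 0,"yaw": 0,"hand": -1},{"x": -0.25,"y": 1.6,"z": 0,"yaw": 0,"hand": -1},{"x": -0.35,"y": 2.4,"z": 0,"yaw": 0,"hand": -1},{"x": -0.5,"y": 3.2,"z": 0,"yaw": 0,"hand": -1},{"x": -0.6,"y": 4.0,"z": 0,"yaw": 0,"hand": -1},{"x": -0.7,"y": 4.8,"z": 0,"yaw": 0,"hand": -1}]}}

```text
clock: 12.72
position: [0.4998, -0.1746, 0.0958]
ee_rot: [-0.229, 3.125, -0.005]
force: [-4.0, -3.3, 31.4]
width: 0.347
gripper_force: 59.8
```

{"api": "apply_moves", "payload": {"motion": [{"x": -0.1,"y": 0.8,"z": 0,"yaw": 0,"hand": -1},{"x": -0.25,"y": 1.6,"z": 0,"yaw": 0,"hand": -1},{"x": -0.35,"y": 2.4,"z": 0,"yaw": 0,"hand": -1},{"x": -0.5,"y": 3.2,"z": 0,"yaw": 0,"hand": -1},{"x": -0.6,"y": 4.0,"z": 0,"yaw": 0,"hand": -1},{"x": -0.7,"y": 4.8,"z": 0,"yaw": 0,"hand": -1},{"x": -0.85,"y": 5.7,"z": 0,"yaw": 0,"hand": -1},{"x": -1.0,"y": 6.6,"z": 0,"yaw": 0,"hand": -1},{"x": -1.0,"y": 6.6,"z": 0,"yaw": 0,"hand": -1}]}}

```text
clock: 13.85
position: [0.4894, -0.107, 0.0957]
ee_rot: [-0.231, 3.126, -0.001]
force: [-5.8, 0.6, 35.9]
width: 0.344
gripper_force: 59.8
```

{"api": "apply_moves", "payload": {"motion": [{"x": 0,"y": 0,"z": 0.5,"yaw": 0,"hand": -1},{"x": 0,"y": 0,"z": 2,"yaw": 0,"hand": -1},{"x": 0,"y": 0,"z": 5,"yaw": 0,"hand": -1},{"x": 0,"y": 0,"z": 7.5,"yaw": 0,"hand": -1},{"x": 0,"y": 3,"z": 8,"yaw": 1.5,"hand": -1},{"x": 0.5,"y": 7,"z": 8,"yaw": 3,"hand": -1},{"x": 1,"y": 11,"z": 8,"yaw": 5,"hand": -1},{"x": 1.4,"y": 14.5,"z": 8,"yaw": 7,"hand": -1},{"x": 1.6,"y": 17,"z": 8,"yaw": 8,"hand": -1},{"x": 1.6,"y": 17,"z": 8,"yaw": 8,"hand": -1}]}}

```text
clock: 15.1
position: [0.5023, 0.0653, 0.1723]
ee_rot: [0.454, -3.109, -0.001]
force: [-0.1, -1.2, -4.3]
width: 0.349
gripper_force: 59.8
```

```bash
python3 - <<'E'
from h import *
s=observe();print(s["clock"],s["position"],s["ee_rot"],s["force"],s["ft_torque"])
a=get_image("top");b=get_image("side")
z=s["position"][2]-.0867;v=s["ee_rot"];yaw=np.degrees(2*np.arctan2(v[1],v[0]))%180;print(yaw)
def lines(o,c,x0,y0,S,L):
    for bx,p,col in L:
        P=(proj(c,place(bx,*p))+.5-[x0,y0])*S
        for i in range(8):
            for j in(1,2,4):
                if not i&j: cv2.line(o,tuple(map(int,P[i])),tuple(map(int,P[i|j])),col,1)
F=[.5342,-.1855,np.radians(8.4)]
Lr=[(bx+[0,0,z],[*s["position"][:2],np.radians(yaw-180 if yaw>90 else yaw)],(0,0,255)) for bx in MOD["roller_grip"]]
o1=cv2.resize(b[215:290,295:395],(400,300),interpolation=3)
o2=cv2.resize(a[165:220,298:410],(392,193),interpolation=3);o2=cv2.copyMakeBorder(o2,0,107,0,8,0)
u,w=np.int32(proj("side",[*s["position"][:2],.15])[0]);x0,y0=u-50,w-45
o3=cv2.resize(b[y0:y0+75,x0:x0+100],(400,300),interpolation=3);o4=o3.copy();lines(o4,"side",x0,y0,4,Lr)
cv2.imwrite("pics/ov3.png",np.vstack([np.hstack([o1,o2]),np.hstack([o3,o4])]))
E
```

```text
15.1 [0.5023 0.0653 0.1723] [ 0.4541 -3.1086 -0.001 ] [-0.093  -1.1698 -4.2843] [0.01   0.0079 0.0103]
16.621361947150575
```

View pics/ov3.png

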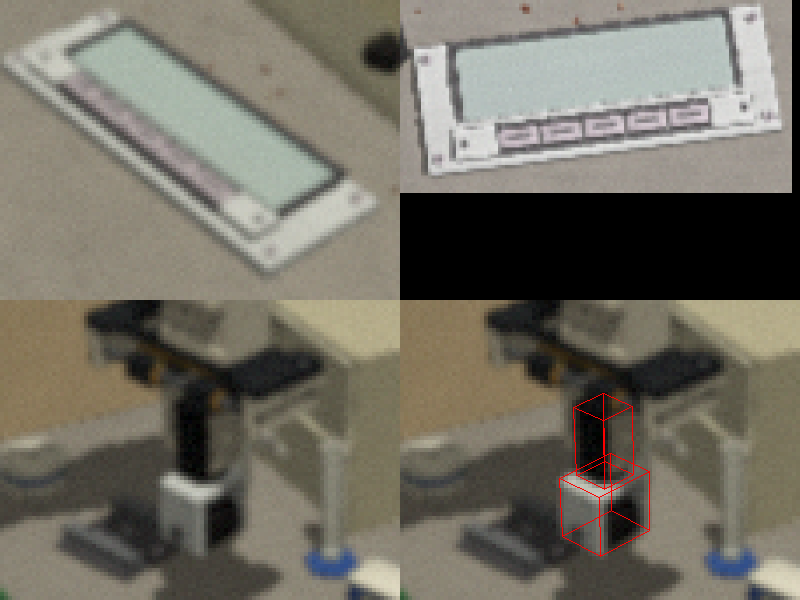

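All five links now look level with the end blocks (side crop (80,80)–(240,200)), and the roller hangs upright in the gripper. I now refit the empty rest.

```bash
python3 - <<'E'
from h import *
s=observe()
a=get_image("top");b=get_image("side")
ms=masks("rest");mg=masks("roller_grip")
print({c:ms[c].sum() for c in ms},{c:mg[c].sum() for c in mg})
for cs in(["top","side"],["top"],["side"]):
    mm={c:ms[c] for c in cs if c in ms}
    if mm:
        r=fit("rest",mm,[.5146,.236,.31]);print(cs,r.x,np.degrees(r.x[2]),r.fun)
o=cv2.resize(a[160:230,175:275],(400,280),interpolation=3)
o2=cv2.resize(b[140:210,230:330],(400,280),interpolation=3)
for c,im,x0,y0 in(("top",o,175,160),("side",o2,230,140)):
  for bx in MOD["rest"]:
    P=(proj(c,place(bx,.5146,.2355,.316))+.5-[x0,y0])*4
    for i in range(8):
      for j in(1,2,4):
        if not i&j: cv2.line(im,tuple(map(int,P[i])),tuple(map(int,P[i|j])),(0,255,0),1)
cv2.imwrite("pics/ov4.png",np.hstack([o,o2]))
E
```

```text
{'top': np.float32(697.0), 'side': np.float32(373.0)} {'side': np.float32(510.0)}
['top', 'side'] [0.5123 0.2407 0.3646] 20.89215740011457 0.5586848855018616
['top'] [0.5142 0.2393 0.4103] 23.508178129302337 0.33627158403396606
['side'] [0.5109 0.24   0.3699] 21.19603474381005 0.21066594123840332
```

View pics/ov4.png

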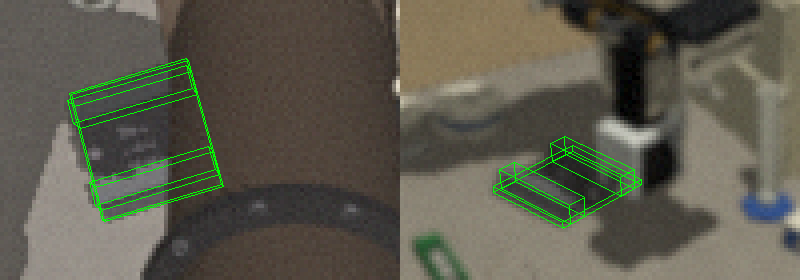

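```bash
python3 - <<'E'
from h import *
ims=[]
for c,x0,y0,w,h in(("top",184,168,54,56),("side",248,170,46,36)):
  im=cv2.imread(f"pics/{c}0.png")[y0:y0+h,x0:x0+w];S=400//w
  im=cv2.convertScaleAbs(im,alpha=1.5);o=cv2.resize(im,(w*S,h*S),interpolation=3)
  for y,col in((.232,(0,0,255)),(.237,(0,255,0))):
    for q in (box(.1,.09,0,.006),box(.082,.09,.02,.02)):
      P=np.int32((proj(c,place(q,.5146,y,.313))+.5-[x0,y0])*S)
      for i in range(8):
        for j in(1,2,4):
          if not i&j: cv2.line(o,tuple(map(int,P[i])),tuple(map(int,P[i|j])),col,1)
  ims.append(cv2.copyMakeBorder(o,0,420-min(420,h*S),0,400-w*S,0)[:420])
cv2.imwrite("pics/ov5.png",np.hstack(ims))
E
```

```text
(no output)
```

View pics/ov5.png

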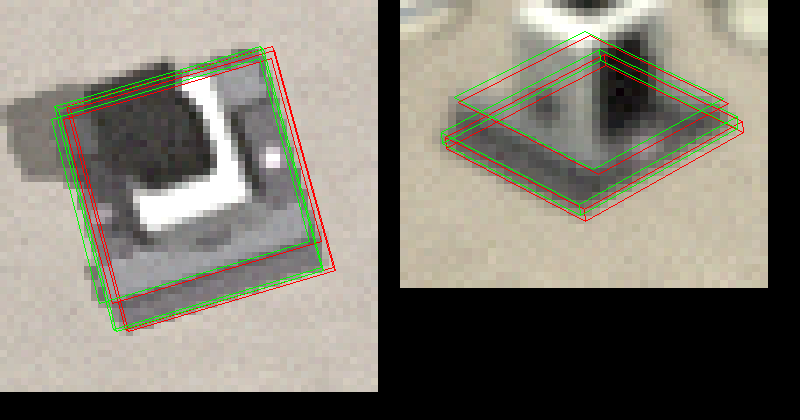

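The green outline (rest centre at about (0.5146, 0.237)) fits both pictures. I move above it.

{"api": "apply_moves", "payload": {"motion": [{"x": 0.2,"y": 3,"z": 0,"yaw": 0.4,"hand": -1},{"x": 0.5,"y": 7,"z": 0,"yaw": 0.8,"hand": -1},{"x": 0.8,"y": 11,"z": 0,"yaw": 1.2,"hand": -1},{"x": 1.1,"y": 14.5,"z": 0,"yaw": 1.4,"hand": -1},{"x": 1.2,"y": 16.5,"z": 0,"yaw": 1.4,"hand": -1},{"x": 1.2,"y": 17.2,"z": 0,"yaw": 1.4,"hand": -1},{"x": 1.2,"y": 17.2,"z": 0,"yaw": 1.4,"hand": -1},{"x": 1.2,"y": 17.2,"z": 0,"yaw": 1.4,"hand": -1},{"x": 1.2,"y": 17.2,"z": 0,"yaw": 1.4,"hand": -1}]}}

```text
clock: 16.62
position: [0.5145, 0.234, 0.1723]
ee_rot: [-0.485, 3.104, -0.001]
force: [-0.5, 0.4, -4.1]
width: 0.345
gripper_force: 59.8
```

{"api": "apply_moves", "payload": {"motion": [{"x": 0,"y": 0.25,"z": -1.5,"yaw": 0.2,"hand": -1},{"x": 0,"y": 0.25,"z": -4,"yaw": 0.2,"hand": -1},{"x": 0,"y": 0.25,"z": -6,"yaw": 0.2,"hand": -1},{"x": 0,"y": 0.25,"z": -7.3,"yaw": 0.2,"hand": -1},{"x": 0,"y": 0.25,"z": -8.0,"yaw": 0.2,"hand": -1},{"x": 0,"y": 0.25,"z": -8.3,"yaw": 0.2,"hand": -1},{"x": 0,"y": 0.25,"z": -8.3,"yaw": 0.2,"hand": -1},{"x": 0,"y": 0.25,"z": -8.3,"yaw": 0.2,"hand": -1}]}}

```text
clock: 17.62
position: [0.5147, 0.2379, 0.0898]
ee_rot: [-0.492, 3.102, 0.001]
force: [-0.9, 0.2, -4.1]
width: 0.348
gripper_force: 59.8
```

```bash
python3 - <<'E'
from h import *
s=observe();print(s["position"],s["force"])
b=get_image("side");a=get_image("top");mg=masks("roller_grip")
z=s["position"][2]-.0867;p=[*s["position"][:2],np.radians(18)]
x0,y0=235,135
o=cv2.resize(b[y0:y0+70,x0:x0+80],(480,420),interpolation=3);o2=o.copy()
for bx in [k+[0,0,z] for k in MOD["roller_grip"]]:
    P=(proj("side",place(bx,*p))+.5-[x0,y0])*6
    for i in range(8):
      for j in(1,2,4):
        if not i&j: cv2.line(o2,tuple(map(int,P[i])),tuple(map(int,P[i|j])),(0,0,255),1)
cv2.imwrite("pics/ov6.png",cv2.resize(np.hstack([o,o2]),(800,350)))
E
```

```text
[0.5147 0.2379 0.0898] [-0.8925  0.2153 -4.1034]
```

View pics/ov6.png

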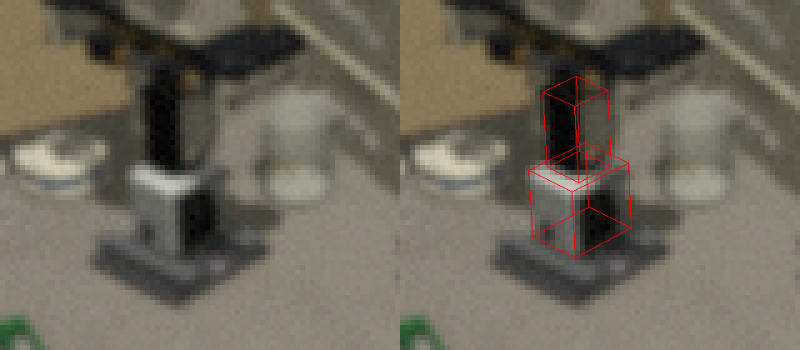

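The roller hangs upright and centred just above the rails (crop (175,240)). I lower it slowly to contact.

{"api": "apply_moves", "payload": {"motion": [{"x": 0,"y": 0,"z": -0.1,"yaw": 0,"hand": -1},{"x": 0,"y": 0,"z": -0.2,"yaw": 0,"hand": -1},{"x": 0,"y": 0,"z": -0.3,"yaw": 0,"hand": -1},{"x": 0,"y": 0,"z": -0.35,"yaw": 0,"hand": -1},{"x": 0,"y": 0,"z": -0.35,"yaw": 0,"hand": -1}]}}

```text
clock: 18.45
position: [0.5144, 0.2377, 0.0866]
ee_rot: [-0.492, 3.102, 0.0]
force: [-2.2, -2.0, 7.8]
width: 0.345
gripper_force: 59.8
```

{"api": "apply_moves", "payload": {"motion": [{"x": 0,"y": 0,"z": 0.07,"yaw": 0,"hand": -1},{"x": 0,"y": 0,"z": 0.07,"yaw": 0,"hand": -1}], "newtons": 10}}

```text
clock: 18.7
position: [0.5144, 0.2378, 0.0866]
ee_rot: [-0.492, 3.102, 0.0]
force: [-0.9, 0.0, 1.3]
width: 0.347
gripper_force: 10.0
```

{"api": "apply_moves", "payload": {"motion": [{"x": 0,"y": 0,"z": 0,"yaw": 0,"hand": -0.2},{"x": 0,"y": 0,"z": 0,"yaw": 0,"hand": 0},{"x": 0,"y": 0,"z": 0,"yaw": 0,"hand": 0.3},{"x": 0,"y": 0,"z": 0,"yaw": 0,"hand": 0.6},{"x": 0,"y": 0,"z": 0,"yaw": 0,"hand": 0.8},{"x": 0,"y": 0,"z": 0,"yaw": 0,"hand": 0.8},{"x": 0,"y": 0,"z": 0,"yaw": 0,"hand": 0.8}]}}

```text
clock: 19.58
position: [0.5143, 0.2377, 0.0864]
ee_rot: [-0.493, 3.103, -0.0]
force: [-0.3, 0.5, 0.0]
width: 0.898
gripper_force: 0.0
```

{"api": "apply_moves", "payload": {"motion": [{"x": 0,"y": 0,"z": 1,"yaw": 0,"hand": 0.8},{"x": 0,"y": 0,"z": 3,"yaw": 0,"hand": 0.8},{"x": 0,"y": 0,"z": 6,"yaw": 0,"hand": 0.8},{"x": 0,"y": 0,"z": 10,"yaw": 0,"hand": 0.8},{"x": 0,"y": 0,"z": 15,"yaw": 0,"hand": 0.8},{"x": -3,"y": 4,"z": 17,"yaw": 0,"hand": 0.8},{"x": -7,"y": 9,"z": 17,"yaw": 0,"hand": 0.8},{"x": -11,"y": 14,"z": 17,"yaw": 0,"hand": 0.8},{"x": -15,"y": 19,"z": 17,"yaw": 0,"hand": 0.8},{"x": -19,"y": 24,"z": 17,"yaw": 0,"hand": 0.8}]}}

```text
clock: 20.82
position: [0.3269, 0.4743, 0.2575]
ee_rot: [-0.492, 3.102, 0.001]
force: [0.8, -0.8, 0.4]
width: 0.904
gripper_force: 0.0
```

{"api": "apply_moves", "payload": {"motion": [{"x": -4,"y": 5,"z": 0,"yaw": 0,"hand": 0.8},{"x": -8,"y": 9,"z": 0,"yaw": 0,"hand": 0.8},{"x": -8,"y": 9,"z": 0,"yaw": 0,"hand": 0.8},{"x": -8,"y": 9,"z": 0,"yaw": 0,"hand": 0.8}]}}

```text
clock: 21.32
position: [0.2485, 0.5626, 0.2568]
ee_rot: [-0.493, 3.102, -0.0]
force: [-0.1, -0.5, 0.4]
width: 0.902
gripper_force: 0.0
```

```bash
python3 - <<'E'
from h import *
s=observe();print(s["clock"],s["position"])
a=get_image("top");b=get_image("side")
mg=masks("roller_grip");print({c:fit("roller_grip",{c:mg[c]},[.5146,.2375,.31]).x for c in mg})
for q in("beaker_1_c","hexkey_set_c","resist_bottle_c","parts_box_1_c"): print(q,[np.round(d["rect"]).tolist() for d in recognise(q,"top")[:1]])
o=np.hstack([cv2.resize(a[160:230,175:255],(400,350),interpolation=3),cv2.resize(b[140:210,235:315],(400,350),interpolation=3)])
f=np.hstack([cv2.resize(a[165:220,298:410],(400,196),interpolation=3),cv2.resize(b[215:290,295:395],(400,196),interpolation=3)])
cv2.imwrite("pics/end.png",np.vstack([o,f]))
E
```

```text
21.325 [0.2485 0.5626 0.2568]
{'top': array([0.5142, 0.2372, 0.3305]), 'side': array([0.5134, 0.2433, 0.4458])}
beaker_1_c [[186.0, 136.0, 206.0, 163.0]]
hexkey_set_c [[219.0, 239.0, 243.0, 252.0]]
resist_bottle_c [[431.0, 146.0, 455.0, 177.0]]
parts_box_1_c [[272.0, 134.0, 292.0, 157.0]]
```

View pics/end.png

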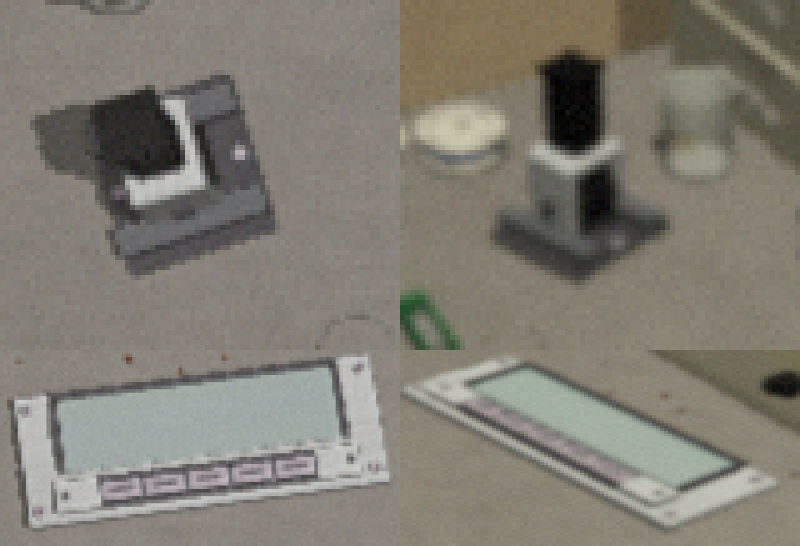

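```bash
python3 - <<'E'
from h import *
a=cv2.imread("pics/top0.png").astype(int)
l=ray("top",175+118/5-.5,160+190/5-.5,.006);r=ray("top",175+240/5-.5,160+153/5-.5,.006)
print(l,r,(l+r)/2,np.linalg.norm(l-r))
ms={"top":silhouettes("rest","top")[0]["mask"].astype(np.float32)}
g=silhouettes("roller_grip","top")[0]["mask"]
def cost(p):
    R=render("top",MOD["rest"],p,0)*(1-g); m=ms["top"]*(1-g); return 1-np.minimum(R,m).sum()/np.maximum(R,m).sum()
q=minimize(cost,[.5146,.237,.31],method="Nelder-Mead",options=dict(initial_simplex=[[.5146,.237,.31],[.525,.237,.31],[.5146,.247,.31],[.5146,.237,.37]]));print(q.x,q.fun)
E
```

```text
[0.504  0.2723 0.006 ] [0.5275 0.2016 0.006 ] [0.5158 0.2369 0.006 ] 0.07451394031659253
[0.5139 0.2378 0.3505] 0.08330871491875924
```

```bash
python3 -c "
from cell import *
print(sign_off())"
```

```text
the job is handed in; nothing more can be done
None
```

I rolled all five links firmly in both directions until they looked level with the end blocks, stood the roller upright within about 2 mm of the middle of its rest, saw no movement of the four listed bystanders, and handed the job in at about 21 s.

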